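# Raise the unlocked head of a three-block thermal cycler

## Task

The thermal cycler on the bench has three hinged heads in a row: one is already up, one is running, with its bail folded down over its front, and one is shut but released, its bail standing out in front. With the fingers under that bail, push the released head up past its balance point so that it tips back and stays up against its stop. Push steadily, without flinging the head or pinching its bail, and leave the other two heads and everything around the work undisturbed.

Things in the scene. Friction and masses are not known exactly. Their poses are not given: they have to be found in the camera images.
- free_head (a joint): opening angle of the released head, rad: 0 shut and level, 1.6 back on its stop. The front rises and goes back over the hinge. It balances near 0.95: left below that it sinks shut, beyond it tips back on to its stop by itself, slowed by a hinge damper (0.15 N m s/rad). The head weighs 0.7 to 1 kg with its counterweight behind the hinge; raising it by the bail takes about 2 to 5 N
- free_bail (a point): middle of the front cross bar of the released head's bail, a U-shaped aluminium loop fixed to the head's sides. Bar: round, 12 mm thick, 84 mm long, parallel to the hinge, 24 mm clear of the head's front, empty below for 109 mm to the front ledge (rack aside). It turns with the head, 175 mm from the hinge line; when shut 160 mm in front of it and 70 mm above it
- free_hinge (a point): point on the hinge line of the released head, in the middle of its width, 150 mm above the bench. Axes: x level from the machine's front to its back, y along the hinge, z up
- open_head (a joint): opening angle in rad of the head that is already up, of the same build; it rests at 1.6
- running_head: the running head, locked down, bail folded over its front; same box of 118 x 76 x 56 mm; origin on its hinge line in the middle of its width, 150 mm above the bench; the box reaches from 12 to 130 mm in front of it and up to 62 mm above it
- cycler: white casing, 390 deep x 390 wide mm, deck and flat front ledge 105 mm above the bench; origin under it on the bench, x to the machine's back. Heads stand side by side along y, 106 mm apart, any head in any place; shut bars lie 60 mm in front of the origin, hinges 100 mm behind it. It stands side-on, its front towards the robot's right (-y), give or take 0.2 rad
- tube_rack: yellow rack of small tubes, 60 x 118 x 30 mm high, loose on the casing's front ledge; origin under its middle; long side across the machine's width
- strip_tray: black tray with tube strips, 66 x 46 x 11 mm, loose on the block under the head that is up; origin under its middle
- tip_box: closed pipette tip box, 122 x 86 x 66 mm high, loose on the bench behind the machine; origin under its middle
- reagent: amber bottle, 56 mm across, 115 mm high, loose on the bench beyond the machine's front; origin under its middle
- free_block: the block that carries the released head (an aluminium box 118 deep x 76 wide x 56 mm high); origin on the casing's deck, 105 mm above the bench, 80 mm in front of the hinge line; x to the machine's back, y along the hinge
- open_block: the block whose head is already up; origin on the deck, 80 mm in front of its hinge line, which is 150 mm above the bench; its raised head leans back and reaches about 315 mm above the bench

How it is judged (in metres and radians):
On the way, in this order (a step that is already met when the one before it is completed fails the run):
1. the fingers push the released head up: it is part-way up with the fingers on it (value of joint free_head between 0.35 and 1.2 rad and contact force between the fingers and free_block above 0.3 N), for 0.1 s.
2. the head has gone past its balance point (value of joint free_head above 1.3 rad), for 0.05 s.
At the end, for the whole second after the job is handed in: the released head rests fully back (above 1.54 rad) and still, the other raised head is still up, and the rack, tray, tip box and bottle are within 15 mm of where they began (value of joint each of free_head, open_head above 1.54 rad and velocity of joint free_head below 0.05 rad/s and distance of each of tube_rack, strip_tray, tip_box, reagent from where it was at the start of the episode below 0.015 m); the robot touches nothing.
It fails at once if the head is flung (faster than 3 rad/s) (velocity of joint free_head above 3 rad/s).
It fails at once if the head or its bail is pinched or forced (over 30 N) (contact force between the fingers and free_block above 30 N).
It fails at once if the running head is pushed (over 3 N) (contact force between any of the fingers, the arm and running_head above 3 N).
It fails at once if the head that is up is pushed (over 3 N) or brought down (contact force between any of the fingers, the arm and open_block above 3 N or value of joint open_head below 1.4 rad).
It fails at once if the rack, tray, tip box or bottle is knocked, moved or lifted (15 mm) (distance of any of tube_rack, strip_tray, tip_box, reagent from where it was at the start of the episode above 0.015 m).
It also fails if it takes over 42 s, if anything falls off the work surface, if the arm or the gripper's body presses on something with over 40 N, if the wrist force passes 120 N, or if a joint passes its speed limit or range.

## Robot

A 6-joint arm with a two-finger parallel gripper is mounted at the origin on the work surface. World frame = base frame: x ahead of the robot, y to its left, z up, the work surface at z = 0. Lengths are in mm, angles in degrees, forces in N, time in s.
With the tool pointing down it reaches from about 300 to 850 mm from the base axis. Payload 4.2 kg.
Tool frame: the origin (TCP) lies at the very end of the fingers, on their centre line; the grasp point (between the pads) lies 19 mm behind it; x points along the fingers, z is the direction in which the jaws open and shut, and the axes are right-handed (so a half turn about x gives the same grasp; the last joint's range is limited). The gripper opens to 91 mm and grips with 3 to 60 N. Pads are 32 mm wide; open, the fingers measure 118 mm over their backs; the gripper's body (76 mm by 178 mm) begins 60 mm behind the grasp point.
Start: joints at [-76.834, 18.312, 89.639, -0, 72.044, -1.146], TCP at [142.148, -557.169, 213.976] pointing down, gripper open.
Joint ranges: [-177.97, 177.97], [-48.28, 115.42], [12.27, 149.76], [-77.06, 257.06], [2.81, 150.46], [-146.56, 146.56]. Speed limits (degrees/s): [147.25, 147.25, 180, 180, 180, 180].

## Interface

Orientations are given as [roll, pitch, yaw] about the fixed x, y, z axes, in that order (R = Rz(yaw) Ry(pitch) Rx(roll)).
In Python, from workcell import state, grab_frame, camera_info, env, search_frame, place_of gives the robot as it stands.
- The arm moves only by the tool drive_tool, never from a script. Its argument "plan" is a list of rows, each a list of 7 numbers: the turn, a rotation vector about the world's x, y, z in degrees, then the shift along the world's x, y, z in mm, then the finger opening in mm, from 0 to 91.2. In form: [[wx, wy, wz, dx, dy, dz, jaw], ...]. A call has 1 to 10 rows; each row is the pose to reach, as a shift and turn from the pose measured when the call began; what a row does not reach only later rows make up. A row lasts 1/8 s, in which the tool goes at most 62.5 mm and 10.7 degrees, less where a joint would pass 70% of its speed; a pose out of reach is approached as far as the arm can. A call with a gripper value outside its range is refused whole. The fingers move at their own pace and stop on an object; "grip_force" is the grip in N (left out, the last holds). Time passes only in rows, so rows that repeat a pose let the fingers close. It gives the time, the measured TCP pose, the force and the opening at its end, in the units of the state.
- state(): the state, without advancing time (a new reading comes with each control period).
- grab_frame(name): name is "scene" or "top"; returns the picture (420x560x3 uint8, red, green, blue); there is no depth.
- camera_info(name): a dict with "intrinsics" (3x3 intrinsics, pixels), "origin" and "orientation" of the camera in the world. Camera axes: x right, y down, z forward; pixel columns grow to the right and rows downward; lengths in mm; the calibration is good to about 2 mm. A picture is of the moment at which its call begins. camera_info takes no time and is no camera call.
- env.job_done(): hands the job in, once; it reports no verdict.
Trained networks look in the newest picture that a camera, given by its name, has taken for a name from the list of things; names that differ only in an ending like _2 or _b are one class to them, and where a whole thing is asked for, a point or a joint stands for the part that bears it (a point fixed in the world has none). Each returns a list of dicts, best first, with "p" (0 to 1); they miss things now and then, are a little off and sometimes report something else, mostly with a low value. They report only what shows in the picture. A call takes as long as a camera call.
- search_frame(camera, label): "rect" ([left, top, right, bottom] as shares, 0 to 1, of the picture: columns of its width, rows of its height, round what is visible of it).
- place_of(camera, label): "location" ([column, row] as shares, 0 to 1, of the picture: columns of its width, rows of its height: a listed point, or the origin of a listed thing).
The state is a dict: "time_s": time; "qpos": joint angles; "qvel": joint speeds; "effort": joint torques, N m; "ee_pos": TCP position; "ee_rot": TCP orientation; "force": force on the tool from outside, world axes, zero at the start; "torque": the same for the moment, N m; "gripper_width": finger opening in mm.
Only numpy, scipy, OpenCV 4.12 (cv2) and the standard library are available. Lean on these libraries where they do the work, as an engineer would, in place of code of your own. Each camera call takes 0.05 s, during which the arm holds its last target. There are 200 camera calls.

## Working session

There is one attempt and no reset: what is moved stays moved. The work goes in short steps, Python scripts to look and compute and a tool call to move; the robot and the scene stay as the last step left them, time stands still between calls to the robot, and variables do not carry over. Pictures are saved under pics/ and viewed, about 8 in all and at most 12, crops included, and the job is handed in when it is done.

Besides the shell and the picture viewer there is one more tool, called after ">>>" as name(argument=value, ...) on one line, values as JSON. drive_tool: Moves the arm, as the interface text tells. Its arguments: {"type":"object","properties":{"plan":{"type":"array"},"grip_force":{"type":"number"}},"required":["plan"]}

```bash
mkdir -p pics
cat > h.py <<'E'
import numpy as np, cv2
from workcell import *
def cam(n):
    c=camera_info(n); return np.array(c["intrinsics"]),np.array(c["origin"]),np.array(c["orientation"])
E
python3 - <<'E'
from h import *
print(state())
for n in("scene","top"):
    print(camera_info(n))
    cv2.imwrite(f"pics/{n}1.png",grab_frame(n)[:,:,::-1])
    for l in["free_bail","free_hinge","running_head","cycler","tube_rack","strip_tray","tip_box","reagent","free_block","open_block"]:
        print(n,l,[(np.round(np.array(d["location"])*[560,420],1).tolist(),round(d["p"],2)) for d in place_of(n,l)[:3]])
E
```

```text
{'time_s': 0.0, 'qpos': array([-7.68337243e+01,  1.83531176e+01,  8.97061388e+01,  1.54106758e-03,
        7.20446104e+01, -1.14564276e+00]), 'qvel': array([-0.00391876,  0.04285669,  0.02310814,  0.05137102, -0.04630606,
        0.00597776]), 'effort': array([-1.29745280e-03, -4.12461984e+01, -2.31970811e+01,  7.26407859e-02,
        4.54454182e-02, -1.27545050e-04]), 'ee_pos': array([ 142.03664148, -556.65813619,  213.10730104]), 'ee_rot': array([178.04619351,  89.89612292, 102.35763559]), 'force': array([-0.16087532, -0.3367399 , -0.13107791]), 'torque': array([ 0.01611021, -0.0839259 , -0.00876177]), 'gripper_width': 91.12793251119096}
{'intrinsics': array([[386.14085128,   0.        , 276.51963919],
       [  0.        , 386.14085128, 200.80182875],
       [  0.        ,   0.        ,   1.        ]]), 'origin': array([1007.74964363, -774.19537579,  975.71718547]), 'orientation': array([-131.88936677,    0.84624291,   29.84367719])}
scene free_bail [([282.7, 186.2], 0.78)]
scene free_hinge [([302.2, 175.7], 0.65), ([292.5, 194.7], 0.25)]
scene running_head [([332.1, 178.9], 0.9),
[... 391 characters left out ...]
  0.        , 277.58525038],
       [  0.        , 473.01069502, 209.86947595],
       [  0.        ,   0.        ,   1.        ]]), 'origin': array([ 412.57901229,   -4.17684198, 1359.32499445]), 'orientation': array([-174.1397721 ,   -0.57658125,  -91.07517464])}
top free_bail [([260.4, 196.4], 0.97)]
top free_hinge [([196.0, 207.2], 0.64)]
top running_head [([193.7, 163.2], 0.8)]
top cycler [([242.6, 206.7], 0.57)]
top tube_rack [([286.7, 210.1], 0.6)]
top strip_tray [([233.4, 245.3], 0.66)]
top tip_box [([98.7, 245.9], 0.73)]
top reagent [([427.3, 195.3], 0.64)]
top free_block [([230.1, 205.9], 0.71), ([260.1, 195.6], 0.62)]
top open_block [([236.1, 247.2], 0.59), ([232.8, 245.5], 0.51)]
```

View pics/scene1.png

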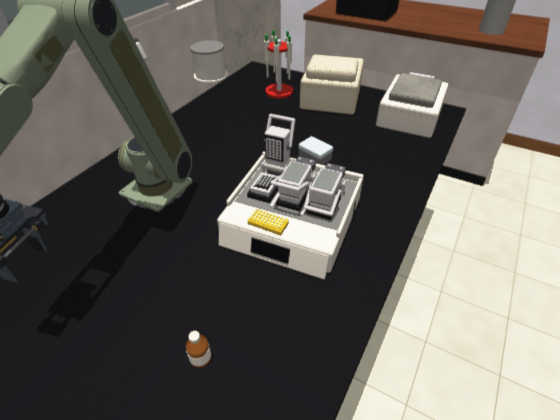

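View pics/top1.png

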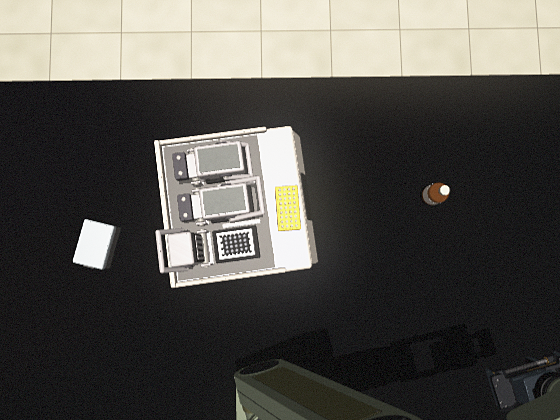

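```bash
cat >> h.py <<'E'
from scipy.spatial.transform import Rotation as Rn
def unproj(n,uv,z):
    K,o,e=cam(n); R=Rn.from_euler('xyz',e,degrees=True).as_matrix()
    d=R@np.linalg.solve(K,[uv[0],uv[1],1]); return o+d*(z-o[2])/d[2]
def proj(n,P):
    K,o,e=cam(n); R=Rn.from_euler('xyz',e,degrees=True).as_matrix()
    q=K@(R.T@(np.array(P)-o)); return q[:2]/q[2]
E
python3 - <<'E'
from h import *
for l,z,s,t in[("bail",220,(282.7,186.2),(260.4,196.4)),("hinge",150,(302.2,175.7),(196,207.2)),("running",150,(332.1,178.9),(193.7,163.2)),("cycler",0,(286.3,221.7),(242.6,206.7)),("rack",105,(268.8,223.2),(286.7,210.1)),("tray",161,(266.5,180.7),(233.4,245.3)),("tip",0,(314.2,158.8),(98.7,245.9)),("reag",0,(205.5,356.8),(427.3,195.3)),("fblock",105,(293.2,197.3),(230.1,205.9)),("oblock",105,(264.2,188.6),(232.8,245.5))]:
    print(l,unproj("scene",s,z).round(),unproj("top",t,z).round())
E
```

```text
bail [562.  18. 220.] [563.  23. 220.]
hinge [552. 174. 150.] [547. 191. 150.]
running [649. 207. 150.] [662. 196. 150.]
cycler [540.  82.   0.] [563.  80.   0.]
rack [545. -43. 105.] [540. -44. 105.]
tray [465.  79. 161.] [447.  95. 161.]
tip [461. 475.   0.] [457. 492.   0.]
reag [ 595. -458.    0.] [ 587. -457.    0.]
fblock [554. 105. 105.] [554. 107. 105.]
oblock [444.  96. 105.] [449. 101. 105.]
```

The scene view shows the open head on the left (about 277,140), the released head in the middle with its bail out (about 283,186), and the running head on the right. The rack is on the ledge (268,222). In the top view, front is to the right: the free bail is at (260,196), the rack at (288,208) and the bottle at (437,193).

Next I'll fit the machine pose and work out the tool poses.

```bash
cat > fit.py <<'E'
from h import *
from scipy.optimize import least_squares
obs=[((-60,0,220),(282.7,186.2),(260.4,196.4)),((100,0,150),(302.2,175.7),(196,207.2)),((100,-106,150),(332.1,178.9),(193.7,163.2)),((0,0,0),(286.3,221.7),(242.6,206.7)),((20,0,105),(293.2,197.3),(230.1,205.9)),((20,106,105),(264.2,188.6),(234,246))]
def w(p,q):
    a=np.radians(90)+p[2]; c,s=np.cos(a),np.sin(a)
    return np.array([p[0]+c*q[0]-s*q[1],p[1]+s*q[0]+c*q[1],q[2]])
def res(p): return np.concatenate([np.r_[proj("scene",w(p,q))-a,proj("top",w(p,q))-b] for q,a,b in obs])
r=least_squares(res,[555,80,0.08],loss='soft_l1',x_scale=[10,10,.1])
E
python3 - <<'E'
from fit import *
p=r.x; print(p, r.fun.reshape(-1,4).round(1))
print("bar",w(p,(-60,0,220)),"hinge",w(p,(100,0,150)))
im=cv2.imread("pics/top1.png"); im2=cv2.imread("pics/scene1.png")
for n,i in(("top",im),("scene",im2)):
    i=cv2.resize(i,None,fx=3,fy=3,interpolation=cv2.INTER_CUBIC)
    P=lambda q:tuple(int(v*3+1) for v in proj(n,w(p,q)))
    for a,b in[((-60,-42,220),(-60,42,220)),((100,-42,150),(100,42,150)),((-195,-195,105),(-195,195,105)),((-30,-38,212),(-30,38,212)),((-30,-144,212),(-30,-68,212)),((-30,-68,212),(88,-68,212)),((195,-195,105),(195,195,105))]: cv2.line(i,P(a),P(b),(0,0,255),1)
    c=P((0,0,150)); cv2.imwrite(f"pics/{n}_ov.png",i[max(c[1]-270,0):c[1]+270,c[0]-330:c[0]+330])
R=Rn.from_euler('xyz',state()["ee_rot"],degrees=True).as_matrix(); print(R.round(3))
E
```

```text
[5.55975805e+02 8.56173838e+01 8.63564668e-02] [[ 1.  -1.5 -1.1  0.7]
 [ 0.3 -2.2  2.1 -0.1]
 [-0.5  2.4  0.8  3.4]
 [ 4.4  1.  -1.8  2.4]
 [ 0.1 -0.2  0.6 -0.1]
 [ 1.2  0.4  0.5 -0.6]]
bar [561.15075522  25.84096794 220.        ] hinge [547.35088742 185.24474345 150.        ]
[[-0.     0.969  0.247]
 [-0.     0.247 -0.969]
 [-1.    -0.     0.   ]]
```

View pics/top_ov.png

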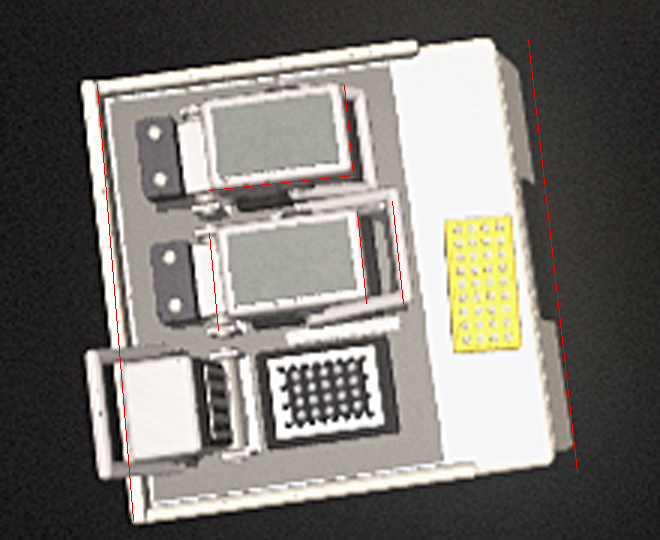

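View pics/scene_ov.png

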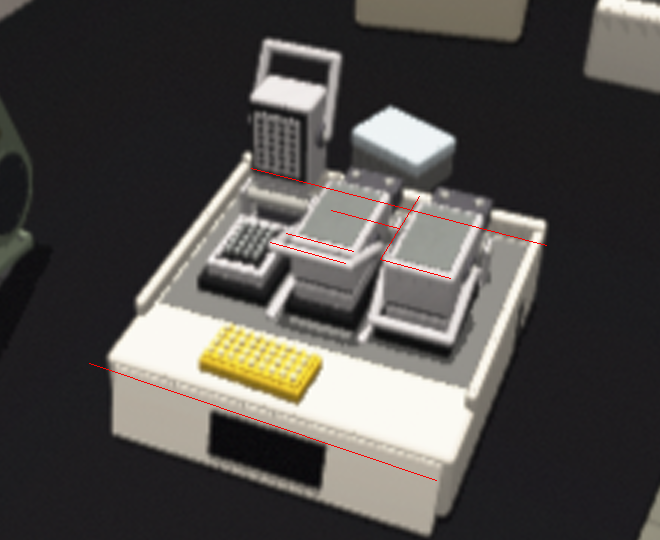

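```bash
cat > plan.py <<'E'
from h import *
yaw=np.radians(6.5); m=np.array([-np.sin(yaw),np.cos(yaw),0]); lat=np.array([np.cos(yaw),np.sin(yaw),0]); up=np.array([0,0,1.])
bar=np.array([565,25,220.]); hinge=bar+160*m-70*up
def Rt(d,sg): # d deg below horizontal
    d=np.radians(d); x=m*np.cos(d)-up*np.sin(d); z=sg*lat; return np.c_[x,np.cross(z,x),z]
def wrist(R,q1,s):
    M=(Rn.from_euler('z',q1,degrees=True)*Rn.from_euler('y',s-90,degrees=True)).as_matrix().T@R
    # M=Rx(q4)Ry(q5)Rx(q6)
    e=Rn.from_matrix(M).as_euler('XYX',degrees=True); return e
E
python3 - <<'E'
from plan import *
R0=Rn.from_euler('xyz',state()["ee_rot"],degrees=True).as_matrix()
print(wrist(R0,-76.83,108.06))
for sg in(1,-1):
  for d,q1 in((15,-15),(45,-3),(80,13)):
    for s in(70,90,110): print(sg,d,s,wrist(Rt(d,sg),q1,s).round())
  print("rotvec",sg,np.degrees(Rn.from_matrix(Rt(15,sg)@R0.T).as_rotvec()).round(1))
print(hinge, "insert",bar+12*m-38*up,"pre",bar-55*m-20*up)
E
```

```text
[-1.58663082e-03  7.19339038e+01 -1.14047885e+00]
1 15 70 [ 82. 115.  15.]
1 15 90 [ 74. 111.  -6.]
1 15 110 [ 68. 104. -26.]
1 45 70 [ 48. 111.   8.]
1 45 90 [45. 97. -7.]
1 45 110 [ 45.  82. -21.]
1 80 70 [ 10. 109.  10.]
1 80 90 [10. 89.  6.]
1 80 110 [11. 69.  3.]
rotvec 1 [ 66.6 -45.9  69.3]
-1 15 70 [  82.  115. -165.]
-1 15 90 [ 74. 111. 174.]
-1 15 110 [ 68. 104. 154.]
-1 45 70 [  48.  111. -172.]
-1 45 90 [ 45.  97. 173.]
-1 45 110 [ 45.  82. 159.]
-1 80 70 [  10.  109. -170.]
-1 80 90 [  10.   89. -174.]
-1 80 110 [  11.   69. -177.]
rotvec -1 [ 47.5  68.8 -82.1]
[546.8874858  183.97149691 150.        ] insert [563.64156143  36.92286227 182.        ] pre [571.22617676 -29.64645206 200.        ]
```

>>> drive_tool(plan=[[5, -3.5, 5.2, 34, 30, 15, 0], [10.5, -7.3, 11, 69, 60, 30, 0], [16, -11, 16.6, 103, 90, 40, 0], [21.3, -14.7, 22.2, 137, 120, 50, 0], [26.6, -18.4, 27.7, 171, 150, 60, 0], [32, -22, 33.2, 206, 180, 70, 0], [37.3, -25.7, 38.8, 240, 210, 80, 0], [42.6, -29.4, 44.3, 275, 240, 85, 0], [48, -33, 49.9, 310, 270, 90, 0], [53.3, -36.7, 55.4, 343, 300, 90, 0]])

```text
time_s: 2.35
ee_pos: [486.2, -256.7, 304.2]
ee_rot: [100.1, 28.0, 86.4]
force: [0.1, 0.2, -0.0]
gripper_width: 0.4
```

```bash
cat > go.py <<'E'
from plan import *
import sys
s=state(); R=Rn.from_euler('xyz',s["ee_rot"],degrees=True).as_matrix()
print("t",s["time_s"],"pos",s["ee_pos"].round(1),"q",s["qpos"].round(),"F",s["force"].round(1),"w",round(s["gripper_width"],1),"dir",R[:,0].round(2))
def to(P,d): print("turn",np.degrees(Rn.from_matrix(Rt(d,1)@R.T).as_rotvec()).round(1),"shift",(P-s["ee_pos"]).round(1))
E
python3 - <<'E'
from go import *
to(bar-55*m-20*up,15)
to(bar-55*m-38*up,15)
E
```

```text
t 2.35 pos [ 486.2 -256.7  304.2] q [-51.  35.  75.  42. 117. -34.] F [ 0.1  0.2 -0. ] w 0.4 dir [ 0.06  0.88 -0.47]
turn [13.2 -9.1 13.8] shift [  85.   227.  -104.2]
turn [13.2 -9.1 13.8] shift [  85.   227.  -122.2]
```

>>> drive_tool(plan=[[4.4, -3, 4.6, 30, 40, 0, 0], [8.8, -6, 9.2, 55, 85, -5, 0], [13.2, -9.1, 13.8, 75, 130, -30, 0], [13.2, -9.1, 13.8, 87, 165, -65, 0], [13.2, -9.1, 13.8, 89, 192, -95, 0], [13.2, -9.1, 13.8, 89, 192, -100, 0], [13.2, -9.1, 13.8, 89, 192, -100, 0]])

```text
time_s: 3.22
ee_pos: [575.5, -65.4, 204.6]
ee_rot: [89.9, 15.1, 96.5]
force: [0.6, -0.6, 0.6]
gripper_width: 0.4
```

Run:
```python
from go import *
to(bar-55*m-38*up,15); to(bar+12*m-38*up,15)
for n in("scene","top"):
    i=grab_frame(n)[:,:,::-1]
    tp=proj(n,s["ee_pos"]);b=proj(n,bar); print(n,tp.round(1),b.round(1))
    i=cv2.resize(np.ascontiguousarray(i),None,fx=4,fy=4,interpolation=cv2.INTER_CUBIC)
    for p in(tp,b): cv2.drawMarker(i,tuple(int(v*4+2) for v in p),(0,0,255),0,14,1)
    c=(b*4).astype(int); cv2.imwrite(f"pics/{n}2.png",i[max(c[1]-250,0):c[1]+250,c[0]-350:c[0]+350])
for l in ["free_bail","free_hinge"]: print([(np.round(np.array(d["location"])*[560,420],1).tolist(),round(d["p"],2)) for n in("scene","top") for d in place_of(n,l)[:2]])
```

```text
t 3.225 pos [575.5 -65.4 204.6] q [-33.  44.  84.  52. 109. -50.] F [ 0.6 -0.6  0.6] w 0.4 dir [-0.11  0.96 -0.26]
turn [ 0.1  0.1 -0. ] shift [ -4.3  35.8 -22.6]
turn [ 0.1  0.1 -0. ] shift [-11.9 102.3 -22.6]
scene [272.8 207.7] [284.6 185.3]
top [296.5 191.5] [259.7 195.6]
[([284.2, 182.1], 0.7), ([261.7, 197.0], 0.58)]
[([268.8, 221.9], 0.74), ([303.6, 174.4], 0.61), ([199.7, 207.0], 0.73)]
```

View pics/scene2.png

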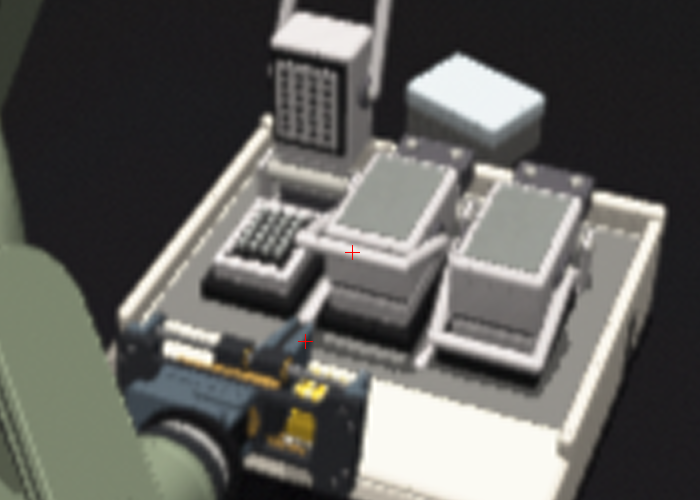

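View pics/top2.png

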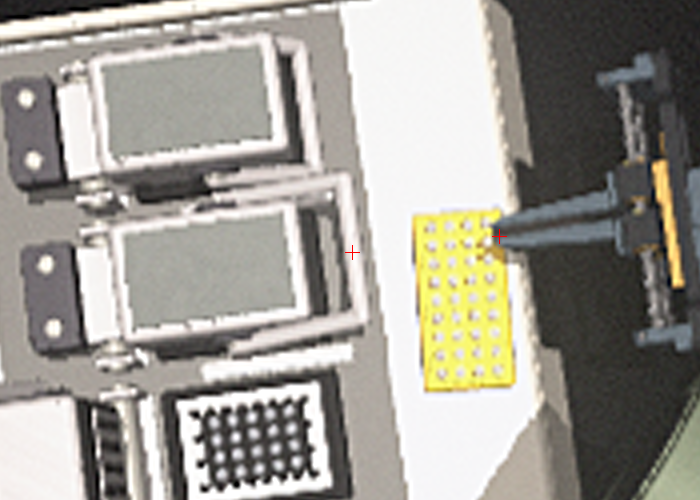

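The red markers sit on the bar's middle and on the fingertip in both views. The scene crop has them at (353,252) and (305,341), and the top crop at (352,252) and (498,237). The tool lines up with the bail, so I'm inserting under the bar.

>>> drive_tool(plan=[[0, 0, 0, -2, 15, -11, 0], [0, 0, 0, -5, 40, -22, 0], [0, 0, 0, -8, 65, -23, 0], [0, 0, 0, -10, 88, -23, 0], [0, 0, 0, -12, 102, -23, 0], [0, 0, 0, -12, 102, -23, 0], [0, 0, 0, -12, 102, -23, 0]])

```text
time_s: 4.4
ee_pos: [563.7, 36.0, 181.9]
ee_rot: [89.9, 15.1, 96.4]
force: [-1.0, 0.1, 0.2]
gripper_width: 0.7
```

```bash
cat >> go.py <<'E'
def arc(t0,t1,n,off=23,past=12): # rotate tool about hinge: head angles t0..t1 deg
    for t in np.linspace(t0,t1,n):
        d0=np.radians(15); x0=m*np.cos(d0)-up*np.sin(d0); nn=-(m*np.sin(d0)+up*np.cos(d0))
        P0=bar+nn*off+x0*past
        Q=Rn.from_rotvec(np.radians(-t)*(-lat)*-1) # pitch so that front rises and goes back
        P=hinge+Q.apply(P0-hinge); D=Q.as_matrix()@Rt(15,1)
        print(round(t,1),"turn",np.degrees(Rn.from_matrix(D@R.T).as_rotvec()).round(1),"shift",(P-s["ee_pos"]).round(1))
E
python3 - <<'E'
from go import *
arc(0,36,10)
cv2.imwrite("pics/s3.png",cv2.resize(np.ascontiguousarray(grab_frame("scene")[130:260,210:390,::-1]),None,fx=4,fy=4,interpolation=cv2.INTER_CUBIC))
E
```

```text
t 4.4 pos [563.7  36.  181.9] q [-26.  41.  94.  55. 100. -53.] F [-1.   0.1  0.2] w 0.7 dir [-0.11  0.96 -0.26]
0.0 turn [0.1 0.1 0.1] shift [ 0.7 -5.4 12.8]
4.0 turn [-3.8 -0.3  0.1] shift [ 0.3 -2.  23.4]
8.0 turn [-7.8 -0.8  0. ] shift [-0.2  2.2 33.8]
12.0 turn [-11.8  -1.2   0. ] shift [-0.7  7.1 43.9]
16.0 turn [-15.8  -1.7   0. ] shift [-1.4 12.7 53.6]
20.0 turn [-19.7  -2.1   0. ] shift [-2.1 19.  62.9]
24.0 turn [-23.7  -2.6   0. ] shift [-2.9 25.9 71.7]
28.0 turn [-27.7  -3.    0. ] shift [-3.7 33.3 80. ]
32.0 turn [-31.7  -3.5   0. ] shift [-4.6 41.4 87.8]
36.0 turn [-35.6  -3.9   0. ] shift [-5.6 49.9 95. ]
```

View pics/s3.png

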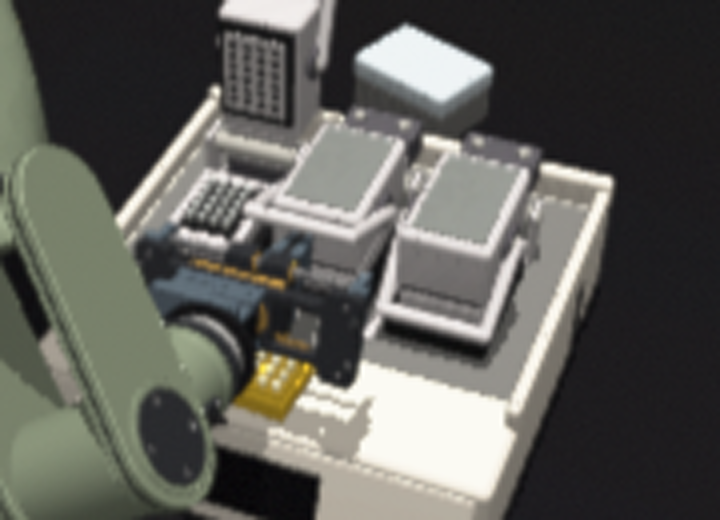

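The fingers are under the bail bar (about 285,245 in the crop), and nothing is being touched. I'm starting the push along the arc.

>>> drive_tool(plan=[[0, 0, 0, 0.5, -3, 6, 0], [0, 0, 0, 0.7, -5, 12, 0], [-2, -0.2, 0, 0.5, -4, 18, 0], [-4, -0.3, 0, 0.3, -2, 23.5, 0], [-6, -0.6, 0, 0, 0, 28.5, 0], [-8, -0.8, 0, -0.2, 2, 34, 0], [-10, -1, 0, -0.5, 4.5, 39, 0], [-12, -1.2, 0, -0.7, 7, 44, 0]])

```text
time_s: 5.45
ee_pos: [562.9, 43.1, 226.3]
ee_rot: [90.0, 27.3, 96.5]
force: [-0.4, -0.8, -2.4]
gripper_width: 0.3
```

Run:
```python
from go import *
arc(12,48,10)
```

```text
t 5.45 pos [562.9  43.1 226.3] q [-24.  33.  92.  50.  96. -45.] F [-0.4 -0.8 -2.4] w 0.3 dir [-0.1   0.88 -0.46]
12.0 turn [0.3 0.  0. ] shift [ 0.   0.1 -0.5]
16.0 turn [-3.6 -0.4  0. ] shift [-0.6  5.7  9.2]
20.0 turn [-7.6 -0.9  0. ] shift [-1.3 11.9 18.4]
24.0 turn [-11.6  -1.3   0. ] shift [-2.1 18.8 27.3]
28.0 turn [-15.6  -1.8   0. ] shift [-3.  26.3 35.6]
32.0 turn [-19.5  -2.2   0. ] shift [-3.9 34.3 43.4]
36.0 turn [-23.5  -2.7   0.1] shift [-4.8 42.9 50.5]
40.0 turn [-27.5  -3.1   0.1] shift [-5.9 51.9 57.1]
44.0 turn [-31.5  -3.6   0.1] shift [-7.  61.4 63. ]
48.0 turn [-35.4  -4.    0.1] shift [-8.1 71.2 68.3]
```

The force is about 2.5 N, which is the expected load for lifting the head. Continuing at about 0.45 rad/s.

>>> drive_tool(plan=[[-2, -0.2, 0, -0.3, 3, 4.5, 0], [-3.6, -0.4, 0, -0.6, 5.7, 9.2, 0], [-5.6, -0.6, 0, -1, 8.7, 14, 0], [-7.6, -0.9, 0, -1.3, 12, 18.4, 0], [-9.6, -1.1, 0, -1.7, 15.3, 23, 0], [-11.6, -1.3, 0, -2.1, 18.8, 27.3, 0], [-13.6, -1.5, 0, -2.5, 22.5, 31.5, 0], [-15.6, -1.8, 0, -3, 26.3, 35.6, 0], [-17.5, -2, 0, -3.4, 30.3, 39.6, 0], [-19.5, -2.2, 0, -3.9, 34.3, 43.4, 0]])

```text
time_s: 6.7
ee_pos: [558.9, 77.7, 270.0]
ee_rot: [90.0, 47.1, 96.5]
force: [0.1, -0.4, -1.2]
gripper_width: 0.6
```

Run:
```python
from go import *
arc(32,68,10)
cv2.imwrite("pics/s4.png",cv2.resize(np.ascontiguousarray(grab_frame("scene")[100:260,210:390,::-1]),None,fx=3,fy=3,interpolation=cv2.INTER_CUBIC))
```

```text
t 6.7 pos [558.9  77.7 270. ] q [-15.  22.  89.  39.  89. -30.] F [ 0.1 -0.4 -1.2] w 0.6 dir [-0.08  0.68 -0.73]
32.0 turn [ 0.1 -0.   0.1] shift [ 0.1 -0.2 -0.4]
36.0 turn [-3.9 -0.5  0.1] shift [-0.9  8.3  6.8]
40.0 turn [-7.9 -0.9  0.1] shift [-1.9 17.3 13.4]
44.0 turn [-11.8  -1.4   0.1] shift [-3.  26.8 19.3]
48.0 turn [-15.8  -1.8   0.1] shift [-4.1 36.7 24.6]
52.0 turn [-19.8  -2.3   0.1] shift [-5.3 46.9 29.1]
56.0 turn [-23.8  -2.7   0.1] shift [-6.5 57.3 32.9]
60.0 turn [-27.7  -3.2   0.1] shift [-7.7 68.1 36. ]
64.0 turn [-31.7  -3.6   0.1] shift [-8.9 79.  38.3]
68.0 turn [-35.7  -4.1   0.1] shift [-10.2  90.   39.8]
```

View pics/s4.png

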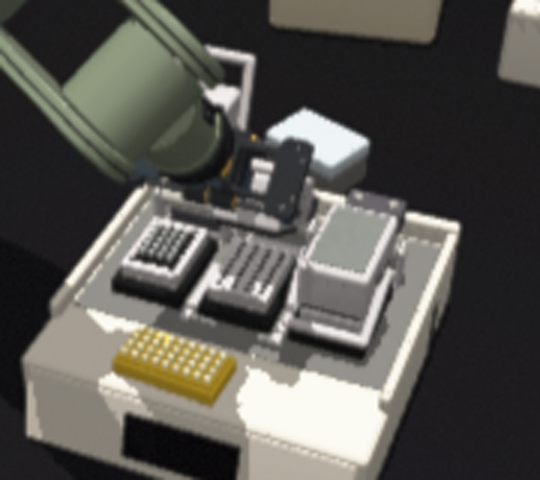

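The free block's wells are uncovered (about 255,265), so the head is rising with the fingers. The rack and the other heads haven't moved. Continuing.

>>> drive_tool(plan=[[-2, -0.2, 0, -0.4, 4.1, 3.5, 0], [-3.9, -0.5, 0, -0.9, 8.3, 6.8, 0], [-5.9, -0.7, 0, -1.4, 12.8, 10.2, 0], [-7.9, -0.9, 0, -1.9, 17.3, 13.4, 0], [-9.9, -1.1, 0, -2.4, 22, 16.5, 0], [-11.8, -1.4, 0, -3, 26.8, 19.3, 0], [-13.8, -1.6, 0, -3.5, 31.7, 22, 0], [-15.8, -1.8, 0, -4.1, 36.7, 24.6, 0], [-17.8, -2, 0, -4.7, 41.8, 27, 0], [-19.8, -2.3, 0, -5.3, 46.9, 29.1, 0]])

```text
time_s: 8.0
ee_pos: [553.8, 126.0, 300.9]
ee_rot: [89.6, 67.2, 96.2]
force: [-0.7, -0.4, -0.2]
gripper_width: 0.5
```

Run:
```python
from go import *
arc(52,72,11)
```

```text
t 8.0 pos [553.8 126.  300.9] q [ -2.  16.  84.  23.  83. -11.] F [-0.7 -0.4 -0.2] w 0.5 dir [-0.04  0.39 -0.92]
52.0 turn [ 0.1  0.2 -0.1] shift [-0.1 -1.4 -1.8]
54.0 turn [-1.9 -0.  -0.1] shift [-0.7  3.8  0.2]
56.0 turn [-3.8 -0.3 -0.1] shift [-1.3  9.   2. ]
58.0 turn [-5.8 -0.5 -0.1] shift [-1.9 14.4  3.6]
60.0 turn [-7.8 -0.7 -0.1] shift [-2.6 19.8  5.1]
62.0 turn [-9.8 -1.  -0.1] shift [-3.2 25.2  6.3]
64.0 turn [-11.8  -1.2  -0.1] shift [-3.8 30.7  7.4]
66.0 turn [-13.8  -1.4  -0.1] shift [-4.4 36.2  8.2]
68.0 turn [-15.8  -1.6  -0.1] shift [-5.1 41.7  8.9]
70.0 turn [-17.7  -1.9  -0.1] shift [-5.7 47.3  9.4]
72.0 turn [-19.7  -2.1  -0.1] shift [-6.3 52.8  9.7]
```

>>> drive_tool(plan=[[-2, 0, 0, -0.7, 4, 0.2, 0], [-3.8, -0.3, 0, -1.3, 9, 2, 0], [-5.8, -0.5, 0, -1.9, 14.4, 3.6, 0], [-7.8, -0.7, 0, -2.6, 19.8, 5.1, 0], [-9.8, -1, 0, -3.2, 25.2, 6.3, 0], [-11.8, -1.2, 0, -3.8, 30.7, 7.4, 0], [-13.8, -1.4, 0, -4.4, 36.2, 8.2, 0], [-15.8, -1.6, 0, -5, 41.7, 8.9, 0], [-15.8, -1.6, 0, -5, 41.7, 8.9, 0], [-15.8, -1.6, 0, -5, 41.7, 8.9, 0]])

```text
time_s: 9.25
ee_pos: [548.8, 167.6, 309.6]
ee_rot: [90.6, 83.0, 97.2]
force: [-0.3, -0.5, -0.1]
gripper_width: 0.7
```

Run:
```python
from go import *
arc(68,86,10)
cv2.imwrite("pics/s5.png",cv2.resize(np.ascontiguousarray(grab_frame("scene")[80:260,210:390,::-1]),None,fx=3,fy=3,interpolation=cv2.INTER_CUBIC))
```

```text
t 9.25 pos [548.8 167.6 309.6] q [12. 15. 81.  7. 84.  4.] F [-0.3 -0.5 -0.1] w 0.7 dir [-0.02  0.12 -0.99]
68.0 turn [ 0.1 -0.1 -0.1] shift [-0.   0.1  0.2]
70.0 turn [-1.9 -0.3 -0.1] shift [-0.6  5.7  0.7]
72.0 turn [-3.9 -0.5 -0.1] shift [-1.3 11.2  1. ]
74.0 turn [-5.9 -0.7 -0.1] shift [-1.9 16.8  1.1]
76.0 turn [-7.9 -1.  -0.1] shift [-2.5 22.4  0.9]
78.0 turn [-9.9 -1.2 -0.1] shift [-3.2 27.9  0.6]
80.0 turn [-11.9  -1.4  -0.1] shift [-3.8 33.5  0.1]
82.0 turn [-13.9  -1.7  -0.1] shift [-4.4 39.  -0.6]
84.0 turn [-15.8  -1.9  -0.1] shift [-5.1 44.5 -1.5]
86.0 turn [-17.8  -2.1  -0.1] shift [-5.7 50.  -2.5]
```

View pics/s5.png

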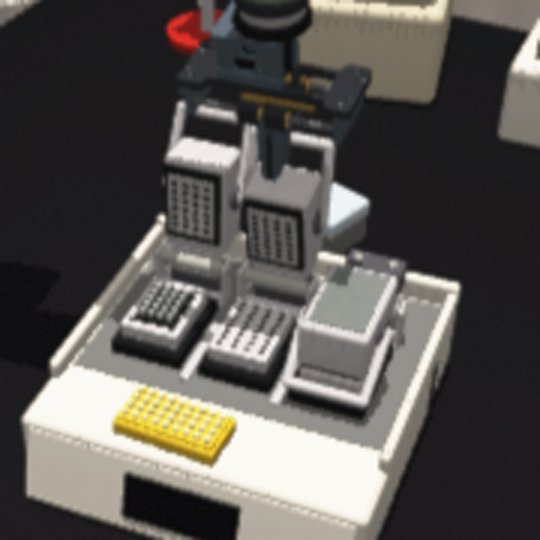

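The released head now stands back parallel to the head that was already up (about 285,225), with the fingers in front of its bail. I'm retreating forward and up.

>>> drive_tool(plan=[[0, 0, 0, 1, -10, 0, 0], [0, 0, 0, 3, -30, 8, 0], [0, 0, 0, 5, -55, 30, 0], [0, 0, 0, 5, -80, 60, 0], [0, 0, 0, 5, -110, 90, 0], [0, 0, 0, 5, -140, 110, 0], [0, 0, 0, 5, -150, 110, 0], [0, 0, 0, 5, -150, 110, 0], [0, 0, 0, 5, -150, 110, 0]])

```text
time_s: 10.42
ee_pos: [553.4, 17.9, 418.6]
ee_rot: [91.6, 83.0, 98.1]
force: [0.4, -1.0, 0.2]
gripper_width: -0.1
```

Run:
```python
from go import *
for n in("scene","top"):
    i=grab_frame(n)
    print(n,[(l,[(np.round(np.array(d["location"])*[560,420],1).tolist(),round(d["p"],2)) for d in place_of(n,l)[:1]]) for l in("tube_rack","strip_tray","tip_box","reagent","free_bail")])
    if n=="scene": cv2.imwrite("pics/s6.png",cv2.resize(np.ascontiguousarray(i[80:260,210:390,::-1]),None,fx=3,fy=3,interpolation=cv2.INTER_CUBIC))
a=np.radians(23.6+91.7); print(proj("scene",hinge-175*np.cos(a)*m+175*np.sin(a)*up))
```

```text
t 10.425 pos [553.4  17.9 418.6] q [ -3.  14.  67.   7. 100.  -9.] F [ 0.4 -1.   0.2] w -0.1 dir [-0.02  0.12 -0.99]
scene [('tube_rack', [([269.4, 222.2], 0.61)]), ('strip_tray', [([265.8, 180.7], 0.7)]), ('tip_box', [([313.5, 159.8], 0.55)]), ('reagent', [([203.8, 356.9], 0.84)]), ('free_bail', [([312.8, 122.6], 0.61)])]
top [('tube_rack', [([285.5, 209.1], 0.76)]), ('strip_tray', [([234.8, 243.6], 0.79)]), ('tip_box', [([100.8, 247.8], 0.7)]), ('reagent', [([429.9, 192.8], 0.72)]), ('free_bail', [([155.8, 205.0], 0.8)])]
[311.54005613 123.21706716]
```

View pics/s6.png

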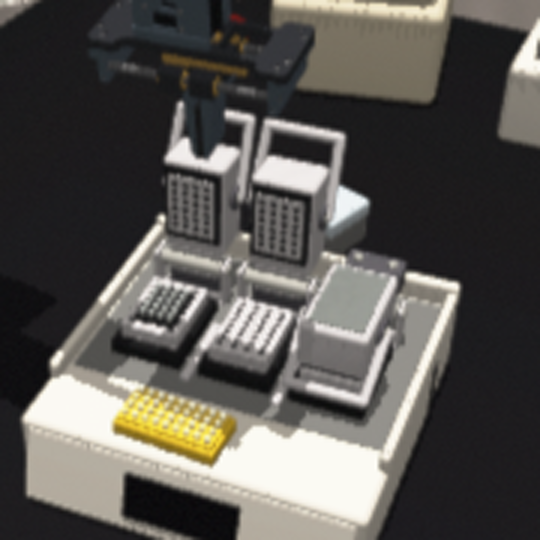

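Both heads are up and parallel, and the free bail is at (312.8,122.6) against a predicted (311.5,123.2) for a head on its stop. The other things haven't moved, and the gripper hangs clear. Handing in.

```bash
python3 -c "
from workcell import *
print(env.job_done(), state()['force'])"
```

```text
the job is handed in; nothing more can be done
the job is handed in; nothing more can be done
```

The released head is up against its stop, and the job is handed in at about 11 s of the 42 s allowed. I put the closed fingers under its bail and turned the tool with the head, mostly at about 0.25–0.3 rad/s. I pushed to roughly 68° (about 1.2 rad), and from there it tipped back by itself. The arm then backed off forward and up.

- **Released head:** after the retreat its bail was found within about 1.5 pixels of where it should be with the head on its stop. It also stands parallel to the other raised head.
- **Surroundings:** the detector found the rack, tray, tip box and bottle within 1 to 4 pixels of their starting places. That is its usual scatter. The running head and the other raised head look unchanged in the last picture.
- **Forces:** wrist force readings, taken at the end of each move, stayed under about 3 N. The gripper hung well clear of everything at hand-in.

No check failed. The angle and speed of the head could only be judged from pictures, and the hand-in gives no verdict. The force reading I asked for after hand-in was not available, because the interface had closed.

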